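# Stop the tube shaker and hold its sprung hood open

## Task

With the hood still shut, turn the shaker's dial so that its white pointer sits on the blue mark (standby). Then lift the sprung hood to 60 degrees, so that its edge lines up with the orange bar on the quadrant, and hold it there: it snaps shut if let go, so finish with the gripper still holding the hood still at that angle. Leave the bottle, the tube rack and the tape roll where they are.

Things in the scene. Friction and masses are not known exactly. Their poses are not given: they have to be found in the camera images.
- shaker: Cream tube shaker fixed to the bench, 220 x 330 mm, 112 high. Origin on the bench under its middle; x to its back, y to its left, z up. Left: tube well under the hood (centre y +50 mm, rim 103 high, right wall at y -42). Right: control deck, 72 high. A thin steel quadrant at y +150 is centred on the hinge, radius 105, with an orange bar at 60 degrees (black ticks at 30, 90).
- dial (a joint): Black selector dial, rad, growing clockwise from above. Four sprung detents: 0 white mark, 0.6 yellow, 1.2 blue (standby), 1.8 red; stops just outside. Between them it springs to the nearer one with up to about 0.08 N m. The pointer's direction, counterclockwise from the shaker's +x, is 0.9 minus this value. It starts on or near white or yellow.
- dial_grip (a point): On the dial's vertical axis, 112 mm above the bench, at the height to grip. The dial is a 46 mm disc (top 82 mm above the bench) with an upright grip bar on it, 44 mm long, 14 thick, top 124 above the bench. The point's x axis runs along the bar towards its white pointer line, z up.
- hood (a joint): Opening angle of the hood, rad: 0 shut, 1.047 = 60 degrees, stop at 1.75. A spring and its weight (0.18 to 0.35 kg) close it from any angle: 1.5 to 3 N at the tab lifts it or holds it at 60 degrees.
- hood_hinge (a point): Middle of the hood's hinge axis at the hood's back edge, 108 mm above the bench; the axis runs along the shaker's y. The point turns with the hood; shut, its axes are the shaker's. The hood is a flat tinted blue plate 8 mm thick and 172 wide, its middle plane through the hinge, reaching 172 mm forward (-x) of it.
- hood_tab (a point): Middle of the orange finger tab on the hood's front edge: 207 mm from the hinge along the hood's -x, 1 mm above its middle plane, 109 mm above the bench when shut. The tab sticks out 53 mm from the plate, 24 mm wide (along the hinge axis), 14 thick, over the shaker's front (housing 56 mm high there). Pinched by its 24 mm-apart sides it can turn between the fingers.
- bottle: Bystander: loose glass bottle with an orange cap, 72 mm in diameter, 148 mm tall, standing left of the shaker. Origin at the centre of its underside.
- rack: Bystander: loose flat orange tube rack, 220 x 85 x 30 mm (small tube caps 6 mm higher), right of the shaker. Origin at the centre of its underside, x along its length.
- tape: Bystander: loose roll of orange tape lying flat, 64 mm outside, 38 mm inside, 24 mm high, in front and left of the shaker. Origin at the centre of its underside.

How it is judged:
By the outcome, as a careful person would: the job done as asked, in the order asked, and still so for the second after the job is handed in, while the arm keeps its last pose, push and grip.
It also fails if it takes over 48 s, if anything falls off the work surface, if the arm or the gripper's body presses on something with over 40 N, if the wrist force passes 120 N, or if a joint passes its speed limit or range.

## Robot

A 6-joint arm with a two-finger parallel gripper is mounted at the origin on the work surface. World frame = base frame: x ahead of the robot, y to its left, z up, the work surface at z = 0. Lengths are in m, angles in rad, forces in N, time in s.
With the tool pointing down it reaches from about 0.35 to 0.775 m from the base axis. Payload 5.5 kg.
Tool frame: the origin (TCP) lies at the very end of the fingers, on their centre line; the grasp point (between the pads) lies 19 mm behind it (grip_point_offset is the distance from the TCP to the grasp point, in m); z points along the fingers, y is the direction in which the jaws open and shut (so a half turn about z gives the same grasp; the last joint's range is limited). The gripper opens to 85 mm and grips with 20 to 120 N. Pads are 22 mm wide; open, the fingers measure 114 mm over their backs; the gripper's body (76 mm by 85 mm) begins 54 mm behind the grasp point. The pads swing forward as they close: fully open they stand 13 mm farther back than shut.
Start: joints at [-1.482, 0.313, 0.046, 1.304, 0, 1.431], TCP at [0.13, -0.56, 0.231] pointing down, gripper open.
Joint ranges: [-2.76, 2.76], [-0.86, 1.69], [-1.03, 1.26], [-2.2, 2.34], [-1.47, 1.5], [-3.14, 3.14]. Speed limits (rad/s): [2.57, 2.57, 3.14, 3.14, 3.14, 3.14].

## Interface

Orientations are given as a unit quaternion [w, x, y, z].
In Python, from workcell import * gives the robot as it stands.
- The arm moves only by the shell command python3 -m crank 'ROWS' [OPENING] [FORCE]. ROWS is a JSON object of lists of equal length, an entry for each row: "travel": the shift along the tool's x, y, z in units of 40 mm (1.0 is 40 mm), a list of three; "turn": the turn about the tool's z in rad. In form: {"travel": [[x, y, z], ...], "turn": [turn, ...]}. A call has 1 to 5 rows; each row is the pose to reach, as a shift and turn from the pose commanded when the call began, along the tool's axes at that moment; what a row does not reach only later rows make up. A row lasts 1/12 s, in which the tool goes at most 41.7 mm and 7.16 degrees, less where a joint would pass 70% of its speed; a pose out of reach is approached as far as the arm can. A call with a gripper value outside its range is refused whole. OPENING is the finger opening in mm, from 0 to 85.4, set as the call begins (- or left out, the last holds). The fingers move at their own pace and stop on an object; FORCE is the grip in N (left out, the last holds). Time passes only in rows, so rows that repeat a pose let the fingers close. It gives the time, the measured TCP pose, the force and the opening at its end, in the units of the state.
- get_state(): the state, without advancing time (a new reading comes with each control period).
- read_camera(name): name is "scene" or "top" or "wrist"; returns a dict with "image" (480x640x3 uint8, red, green, blue), "K" (3x3 intrinsics, pixels), "R" (3x3) and "t" (3): a world point X has camera coordinates R X + t. Camera axes: x right, y down, z forward; pixel columns grow to the right and rows downward; lengths in m; the calibration is good to about 2 mm. A picture is of the moment at which its call begins. There is no depth.
- hand_in(): hands the job in, once; it reports no verdict.
The state is a dict: "clock": time; "joint_pos": joint angles; "qvel": joint speeds; "tau": joint torques, N m; "tcp_pos": TCP position; "orientation": TCP orientation; "wrist_force": force on the tool from outside, world axes, zero at the start; "ft_torque": the same for the moment, N m; "finger_gap": finger opening in m.
Only numpy, scipy, OpenCV 4.12 (cv2) and the standard library are available. Lean on these libraries where they do the work, as an engineer would, in place of code of your own. Each camera call takes 0.05 s, during which the arm holds its last target. There are 200 camera calls.

## Working session

There is one attempt and no reset: what is moved stays moved. The work goes in short steps, Python scripts to look and compute and a shell command to move; the robot and the scene stay as the last step left them, time stands still between calls to the robot, and variables do not carry over. Pictures are saved under pics/ and viewed, about 8 in all and at most 12, crops included, and the job is handed in when it is done.

```bash
mkdir -p pics; python3 - <<'E'
from workcell import *
import cv2,numpy as np
for n in("scene","top"):
    c=read_camera(n); cv2.imwrite(f"pics/{n}0.png",c["image"][:,:,::-1]); print(n,c["K"].round(1).tolist(),c["R"].round(3).tolist(),c["t"].round(3).tolist())
s=get_state();print(s)
E
ls
```

```text
scene [[540.1, 0.0, 318.0], [0.0, 540.1, 233.7], [0.0, 0.0, 1.0]] [[0.307, 0.951, 0.023], [0.519, -0.147, -0.842], [-0.798, 0.271, -0.539]] [-0.151, -0.204, 1.406]
top [[492.6, 0.0, 327.0], [0.0, 492.6, 233.4], [0.0, 0.0, 1.0]] [[-0.023, -1.0, 0.012], [-0.984, 0.021, -0.176], [0.175, -0.016, -0.984]] [-0.005, 0.574, 1.067]
{'clock': 0.1, 'joint_pos': array([-1.48158562e+00,  3.13963166e-01,  4.50870126e-02,  1.30361090e+00,
        4.31785859e-06,  1.43120761e+00]), 'qvel': array([ 0.00107853,  0.00079374,  0.00232174, -0.000671  , -0.00018812,
       -0.00041348]), 'tau': array([ 2.87468392e-03, -4.81723809e+01,  2.99244457e+01,  1.27397847e-02,
       -7.91003640e-05, -7.56820015e-06]), 'tcp_pos': array([ 0.13037144, -0.55955042,  0.23047423]), 'orientation': array([-8.45040168e-04,  9.93463132e-01,  1.14150299e-01,  2.34498363e-05]), 'wrist_force': array([-0.43535046,  0.17874755, -0.22920155]), 'ft_torque': array([-0.00092365,  0.00642641,  0.05946537]), 'finger_gap': 0.08541332096163572}
pics
```

View pics/top0.png

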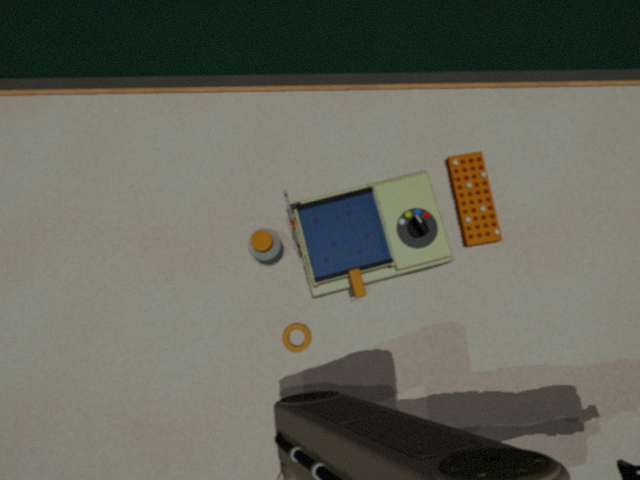

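View pics/scene0.png

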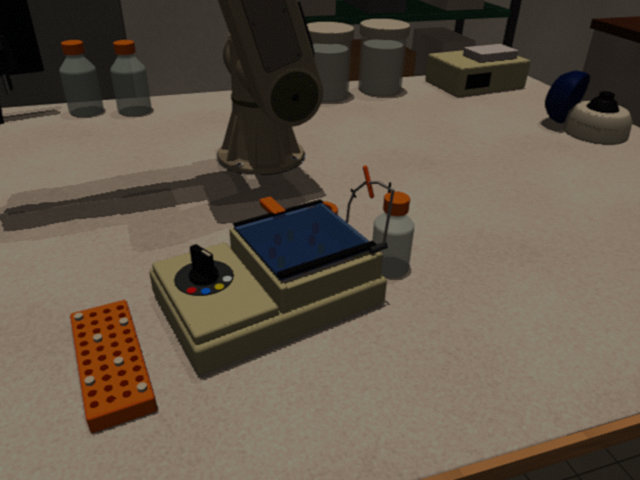

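The top view shows the shaker's dial at about (417,225), the tab at (357,283), the rack on the right, and the bottle and tape on the left. I'll enlarge that area for pixel readings.

```bash
python3 - <<'E'
import cv2
i=cv2.imread("pics/top0.png")[160:310,280:480]
cv2.imwrite("pics/crop1.png",cv2.resize(i,None,fx=4,fy=4,interpolation=cv2.INTER_CUBIC))
E
```

```text
(no output)
```

View pics/crop1.png

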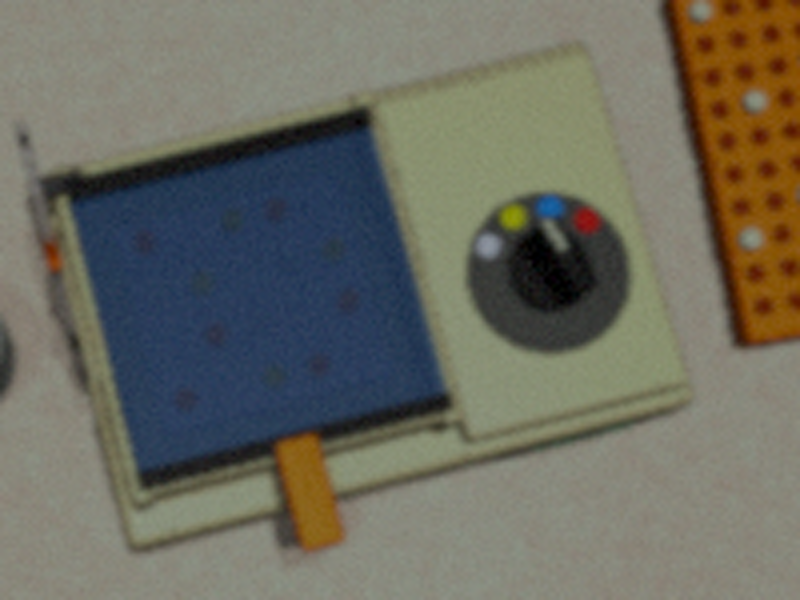

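```bash
cat > h.py <<'E'
from workcell import *
import numpy as np, cv2
def ray(c,u,v,z):
    d=c["R"].T@np.linalg.inv(c["K"])@[u,v,1]; o=-c["R"].T@c["t"]
    return o+d*(z-o[2])/d[2]
def proj(c,X):
    p=c["K"]@(c["R"]@np.array(X)+c["t"]); return p[:2]/p[2]
E
python3 - <<'E'
from h import *
c=read_camera("top")
P=lambda x,y,z: ray(c,(x+.5)/4-.5+280,(y+.5)/4-.5+160,z)
d={k:P(*v) for k,v in dict(plFL=(140,487,.112),plFR=(450,408,.112),plBL=(70,200,.112),plBR=(368,112,.112),dkBR=(582,45,.072),dkFR=(690,390,.072),dkFL=(465,438,.072),tabtip=(322,548,.109),tabroot=(299,434,.116),ring=(549,273,.073),ptrA=(545,222,.124),ptrB=(565,248,.124),W=(488,246,.073),Y=(514,217,.073),B=(550,206,.073),R=(587,221,.073)).items()}
for k,v in d.items(): print(k,v.round(4))
a=lambda p,q: round(float(np.arctan2(*(d[q]-d[p])[[1,0]])),3)
print("x-axis yaw: ",a('plFL','plBL'),a('plFR','plBR'),a('dkFR','dkBR'),a('tabtip','tabroot'),"y axis:",a('plFR','plFL')-1.571,a('plBR','plBL')-1.571)
for m in "WYBR": print(m,a('ring',m))
print("ptr",a('ptrB','ptrA'),a('ring','ptrA'))
E
```

```text
plFL [0.461  0.0115 0.112 ]
plFR [ 0.4993 -0.1539  0.112 ]
plBL [0.6166 0.0464 0.112 ]
plBR [ 0.6625 -0.1166  0.112 ]
dkBR [ 0.7105 -0.2449  0.072 ]
dkFR [ 0.5111 -0.2933  0.072 ]
dkFL [ 0.4872 -0.1673  0.072 ]
tabtip [ 0.4272 -0.0835  0.109 ]
tabroot [ 0.4868 -0.0729  0.116 ]
ring [ 0.5784 -0.2185  0.073 ]
ptrA [ 0.5967 -0.2076  0.124 ]
ptrB [ 0.5823 -0.2175  0.124 ]
W [ 0.5944 -0.1852  0.073 ]
Y [ 0.6107 -0.2006  0.073 ]
B [ 0.6166 -0.2212  0.073 ]
R [ 0.6076 -0.2415  0.073 ]
x-axis yaw:  0.221 0.225 0.238 0.176 y axis: 0.2270000000000001 0.274
W 1.122
Y 0.506
B -0.07
R -0.667
ptr 0.603 0.54
```

Checks: the mark directions give a yaw of about 0.229, matching the given angles, and the hood is 170 mm wide (172 given). The dial is on yellow. The tool's x axis already lies along the shaker's x. Now I'll move above the dial, turning −0.31 to line up with the bar.

```bash

python3 -m crank '{"travel":[[0.86,-0.38,0],[1.71,-0.77,0],[2.57,-1.15,0],[3.42,-1.54,0],[4.28,-1.92,0]],"turn":[0,0,0,0,0]}' 45 40
python3 -m crank '{"travel":[[0.86,-0.38,0],[1.71,-0.77,0],[2.57,-1.15,0],[3.42,-1.54,0],[4.28,-1.92,0]],"turn":[0,0,0,0,0]}'
python3 -m crank '{"travel":[[0.86,-0.38,0],[1.71,-0.77,0],[2.57,-1.15,0],[3.42,-1.54,0],[4.28,-1.92,0]],"turn":[-0.06,-0.12,-0.19,-0.25,-0.31]}'
python3 -m crank '{"travel":[[0,0,0],[0,0,0]],"turn":[0,0]}'
python3 - <<'E'
from h import *
c=read_camera("wrist"); s=get_state()
cv2.imwrite("pics/w1.png",c["image"][:,:,::-1])
print(s["tcp_pos"],s["orientation"],s["joint_pos"],s["finger_gap"])
print(proj(c,[.5784,-.2185,.124]),proj(c,[.5784,-.2185,.073]),proj(c,[.4447,-.0794,.109]))
E
```

```text
clock: 0.57
tcp_pos: [0.2806, -0.445, 0.231]
orientation: [-0.0, 0.994, 0.114, -0.0]
wrist_force: [0.3, -1.3, 0.1]
finger_gap: 0.045
clock: 0.98
tcp_pos: [0.4301, -0.3313, 0.2311]
orientation: [-0.0, 0.993, 0.114, -0.0]
wrist_force: [0.3, -1.2, 0.3]
finger_gap: 0.0449
clock: 1.4
tcp_pos: [0.5795, -0.2176, 0.231]
orientation: [-0.0, 0.964, 0.268, -0.0]
wrist_force: [-0.1, -1.1, 0.2]
finger_gap: 0.0449
clock: 1.57
tcp_pos: [0.5794, -0.2174, 0.2303]
orientation: [-0.0, 0.963, 0.268, -0.001]
wrist_force: [-0.1, -0.8, 0.7]
finger_gap: 0.0454
[ 0.5783666  -0.21846203  0.23051078] [-3.23356556e-04  9.63767132e-01  2.66743897e-01 -7.10353450e-04] [-4.90666343e-01  4.00904954e-01  1.70525752e-01  1.34189209e+00
 -5.10996510e-04  2.11090066e+00] 0.044809500478794756
[327.74365027 232.34539381] [327.4472731  213.34849483] [ 96.03798961 276.16187497]
```

View pics/w1.png

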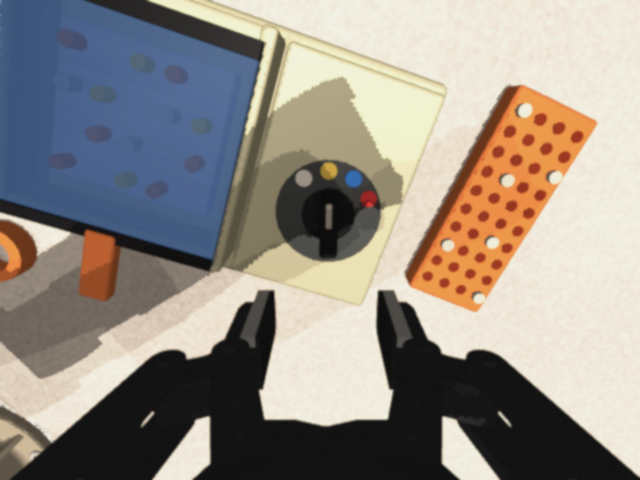

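The wrist view shows the bar running vertically (x≈328), aligned with the tool, and the pointer aimed at yellow. The ring centre at (329,211) and the tab both match the predictions within 2 px. I'll descend and grip.

```bash

python3 -m crank '{"travel":[[0,0,0.8],[0,0,1.6],[0,0,2.4],[0,0,3.1],[0,0,3.4]],"turn":[0,0,0,0,0]}'
python3 -m crank '{"travel":[[0,0,0],[0,0,0],[0,0,0],[0,0,0],[0,0,0]],"turn":[0,0,0,0,0]}' 0 40
python3 -m crank '{"travel":[[0,0,0],[0,0,0],[0,0,0],[0,0,0],[0,0,0]],"turn":[0,0,0,0,0]}'
```

```text
clock: 2.03
tcp_pos: [0.5745, -0.2193, 0.0911]
orientation: [-0.002, 0.964, 0.265, -0.002]
wrist_force: [-1.4, -0.1, -0.1]
finger_gap: 0.0452
clock: 2.45
tcp_pos: [0.578, -0.2203, 0.0964]
orientation: [0.001, 0.964, 0.266, -0.0]
wrist_force: [-3.3, -1.9, -0.7]
finger_gap: 0.0132
clock: 2.87
tcp_pos: [0.5781, -0.2202, 0.0964]
orientation: [0.001, 0.964, 0.266, -0.0]
wrist_force: [-4.9, -2.8, 0.3]
finger_gap: 0.0132
```

Gripped at 13.2 mm. Next I turn it clockwise by 0.61.

```bash

python3 -m crank '{"travel":[[0,0,0],[0,0,0],[0,0,0],[0,0,0],[0,0,0]],"turn":[0.12,0.24,0.36,0.48,0.6]}'
python3 -m crank '{"travel":[[0,0,0],[0,0,0],[0,0,0],[0,0,0]],"turn":[0.01,0.01,0.01,0.01]}'
python3 -m crank '{"travel":[[0,0,0],[0,0,0],[0,0,0],[0,0,0]],"turn":[0,0,0,0]}' 45
python3 -m crank '{"travel":[[0,0,-0.6],[0,0,-1.4],[0,0,-2.2],[0,0,-3],[0,0,-3.4]],"turn":[0,0,0,0,0]}'
python3 -m crank '{"travel":[[0,0,0],[0,0,0]],"turn":[0,0]}'
python3 - <<'E'
from h import *
c=read_camera("wrist"); s=get_state()
cv2.imwrite("pics/w2.png",c["image"][:,:,::-1])
print(s["tcp_pos"],s["orientation"],s["joint_pos"],s["finger_gap"])
print(proj(c,[.4447,-.0794,.109]))
E
```

```text
clock: 3.28
tcp_pos: [0.5778, -0.2194, 0.0964]
orientation: [0.0, 0.999, -0.034, -0.0]
wrist_force: [-4.2, -0.7, 2.2]
finger_gap: 0.0133
clock: 3.62
tcp_pos: [0.5778, -0.2194, 0.0964]
orientation: [0.001, 0.999, -0.036, -0.0]
wrist_force: [-5.1, -1.4, 2.5]
finger_gap: 0.0131
clock: 3.95
tcp_pos: [0.5791, -0.2192, 0.0958]
orientation: [0.0, 0.999, -0.035, 0.001]
wrist_force: [-0.0, 0.0, -0.1]
finger_gap: 0.0448
clock: 4.37
tcp_pos: [0.5799, -0.2197, 0.236]
orientation: [0.001, 0.999, -0.035, 0.003]
wrist_force: [0.9, 0.4, 0.3]
finger_gap: 0.0451
clock: 4.53
tcp_pos: [0.5793, -0.2194, 0.2326]
orientation: [0.001, 0.999, -0.036, 0.002]
wrist_force: [0.0, -0.8, 0.3]
finger_gap: 0.045
[ 0.57855153 -0.2190682   0.2310808 ] [ 4.35960794e-05  9.99369302e-01 -3.55096253e-02  2.49540834e-04] [-4.91715136e-01  3.99790874e-01  1.70251116e-01  1.34077012e+00
  1.41589157e-04  2.72091174e+00] 0.04476595682777015
[182.92808568 375.41977608]
```

View pics/w2.png

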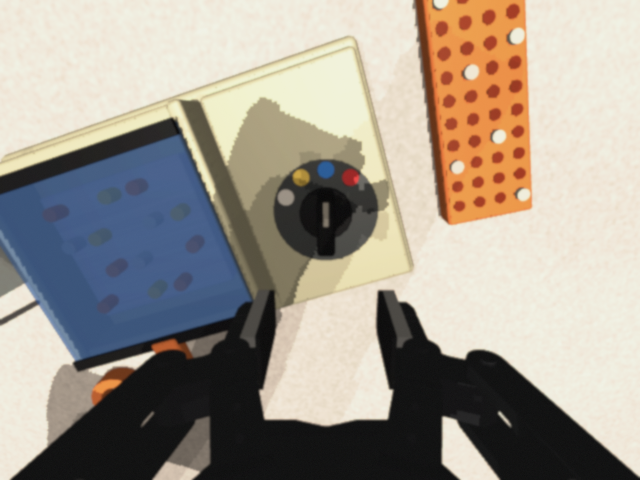

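The pointer bar (326,205–255) now aims at the blue mark (326,170). Next, over to the hood tab.

```bash

python3 -m crank '{"travel":[[-0.7,-0.65,0],[-1.43,-1.3,0],[-2.15,-1.94,0],[-2.86,-2.6,0],[-3.58,-3.24,0]],"turn":[-0.06,-0.12,-0.18,-0.24,-0.3]}' 55
python3 -m crank '{"travel":[[0,0,0],[0,0,0],[0,0,0]],"turn":[0,0,0]}'
python3 - <<'E'
from h import *
c=read_camera("wrist"); s=get_state()
cv2.imwrite("pics/w3.png",c["image"][:,:,::-1])
print(s["tcp_pos"],s["orientation"],s["joint_pos"],s["finger_gap"])
print(proj(c,[.4447,-.0794,.109]),proj(c,[.6463,-.0322,.108]))
E
```

```text
clock: 5.0
tcp_pos: [0.4423, -0.0781, 0.2291]
orientation: [-0.001, 0.993, 0.115, -0.002]
wrist_force: [0.9, 0.3, -0.2]
finger_gap: 0.0553
clock: 5.25
tcp_pos: [0.4448, -0.0796, 0.2305]
orientation: [0.0, 0.993, 0.114, -0.0]
wrist_force: [0.7, -0.3, 0.3]
finger_gap: 0.0548
[ 0.44531207 -0.08013192  0.23069667] [ 5.96179707e-05  9.93495099e-01  1.13874850e-01 -6.29162899e-05] [-3.55674065e-01  7.66261019e-02 -2.50134380e-01  1.24409407e+00
 -1.63282988e-04  2.55767378e+00] 0.05525585318128434
[326.60091455 223.96639834] [ 326.42848328 -112.56849742]
```

View pics/w3.png

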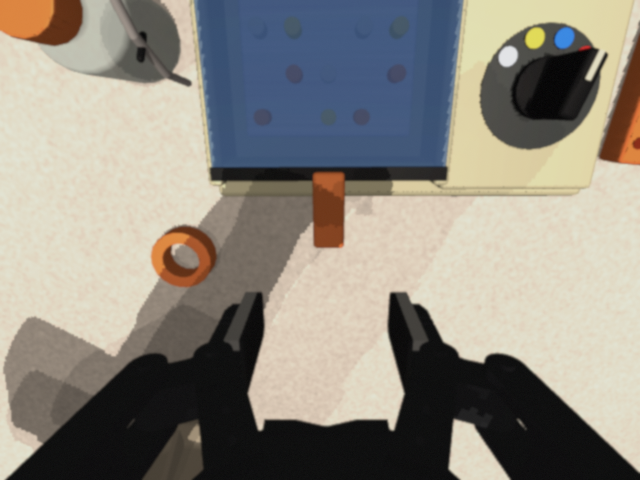

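The tab spans x 313–345 with its tip at row 247; the grasp point (row 223) matches the prediction (224). I'll descend and pinch it.

```bash

python3 -m crank '{"travel":[[0,0.04,0.8],[0,0.04,1.6],[0,0.04,2.4],[0,0.04,3.1],[0,0.04,3.52]],"turn":[0,0,0,0,0]}'
python3 -m crank '{"travel":[[0,0,0],[0,0,0],[0,0,0],[0,0,0],[0,0,0]],"turn":[0,0,0,0,0]}' 0 30
python3 -m crank '{"travel":[[0,0,0],[0,0,0],[0,0,0],[0,0,0],[0,0,0]],"turn":[0,0,0,0,0]}'
python3 - <<'E'
from h import *
print(get_state()["joint_pos"])
import math
for a in range(0,61,6):
    t=math.radians(a); print(a,"x",round((.207*(1-math.cos(t))+.001*math.sin(t))/.04,3),"z",round(-(.207*math.sin(t)+.001*(math.cos(t)-1))/.04,3))
E
```

```text
clock: 5.72
tcp_pos: [0.4442, -0.0817, 0.0869]
orientation: [-0.001, 0.994, 0.113, -0.002]
wrist_force: [-0.1, 0.9, -0.7]
finger_gap: 0.0547
clock: 6.13
tcp_pos: [0.4457, -0.0815, 0.0913]
orientation: [0.0, 0.993, 0.114, 0.001]
wrist_force: [-0.2, 1.0, -2.1]
finger_gap: 0.0232
clock: 6.55
tcp_pos: [0.4457, -0.0815, 0.0909]
orientation: [0.0, 0.993, 0.114, 0.001]
wrist_force: [1.0, -0.3, 0.0]
finger_gap: 0.0235
[-3.58275453e-01  1.75766909e-01 -4.98155652e-01  8.95359787e-01
 -7.19366549e-05  2.55446233e+00]
0 x 0.0 z -0.0
6 x 0.031 z -0.541
12 x 0.118 z -1.075
18 x 0.261 z -1.598
24 x 0.458 z -2.103
30 x 0.706 z -2.584
36 x 1.003 z -3.037
42 x 1.346 z -3.456
48 x 1.731 z -3.838
54 x 2.153 z -4.176
60 x 2.609 z -4.469
```

```bash

python3 -m crank '{"travel":[[0.014,0,-0.36],[0.054,0,-0.72],[0.118,0,-1.075],[0.207,0,-1.425],[0.32,0,-1.77]],"turn":[0,0,0,0,0]}'
python3 -m crank '{"travel":[[0.137,0,-0.335],[0.296,0,-0.66],[0.48,0,-0.97],[0.68,0,-1.27],[0.906,0,-1.555]],"turn":[0,0,0,0,0]}'
python3 -m crank '{"travel":[[0.243,0,-0.266],[0.504,0,-0.516],[0.78,0,-0.75],[1.075,0,-0.96],[1.382,0,-1.147]],"turn":[0,0,0,0,0]}'
python3 -m crank '{"travel":[[0,0,0],[0,0,0],[0,0,0],[0,0,0],[0,0,0]],"turn":[0,0,0,0,0]}'
python3 - <<'E'
from h import *
s=get_state(); print(s["tcp_pos"],s["joint_pos"],s["finger_gap"],s["ft_torque"])
h=np.array([.6463,-.0322,.108]); ex=np.array([.974,.227,0]);ey=np.array([-.227,.974,0])
for n in("scene","top","wrist"):
    c=read_camera(n); cv2.imwrite(f"pics/{n}5.png",c["image"][:,:,::-1])
    for a in(57,60,63):
        t=np.radians(a); print(n,a,[proj(c,h-ex*r*np.cos(t)+[0,0,r*np.sin(t)]+ey*w).round(1).tolist() for r,w in((.172,.086),(.172,-.086),(.225,0))])
i=cv2.imread("pics/scene5.png")[120:320,200:460]; cv2.imwrite("pics/scene5c.png",cv2.resize(i,None,fx=3,fy=3,interpolation=cv2.INTER_CUBIC))
E
```

```text
clock: 6.97
tcp_pos: [0.4578, -0.0786, 0.1618]
orientation: [0.0, 0.993, 0.114, 0.0]
wrist_force: [4.2, -0.4, -5.6]
finger_gap: 0.0233
clock: 7.38
tcp_pos: [0.4926, -0.0704, 0.2235]
orientation: [0.0, 0.993, 0.114, -0.001]
wrist_force: [1.6, -1.9, -7.3]
finger_gap: 0.0235
clock: 7.8
tcp_pos: [0.5457, -0.0579, 0.269]
orientation: [0.0, 0.993, 0.114, -0.002]
wrist_force: [-2.0, -1.8, -3.9]
finger_gap: 0.0234
clock: 8.22
tcp_pos: [0.5465, -0.0577, 0.2692]
orientation: [0.0, 0.993, 0.114, 0.0]
wrist_force: [0.4, -0.3, -0.3]
finger_gap: 0.0237
[ 0.54652765 -0.05772752  0.26924299] [-2.51387361e-01  2.55327669e-01  5.99725827e-02  1.37487000e+00
  1.15241508e-04  2.66170354e+00] 0.023704535716541075 [ 0.04640256 -0.25212433  0.03137335]
scene 57 [[348.9, 142.7], [249.1, 165.0], [292.0, 118.9]]
scene 60 [[351.8, 141.6], [251.3, 164.0], [295.3, 117.1]]
scene 63 [[354.8, 140.8], [253.6, 163.4], [298.7, 115.7]]
top 57 [[302.8, 235.3], [392.1, 212.9], [353.2, 234.7]]
top 60 [[301.7, 230.9], [391.3, 208.4], [351.9, 228.6]]
top 63 [[300.5, 226.3], [390.5, 203.9], [350.6, 222.4]]
wrist 57 [[146.9, 270.5], [499.4, 270.2], [322.7, 384.2]]
wrist 60 [[139.5, 259.8], [506.6, 259.5], [322.5, 374.3]]
wrist 63 [[131.8, 247.4], [514.1, 247.0], [322.3, 361.2]]
```

View pics/scene5c.png

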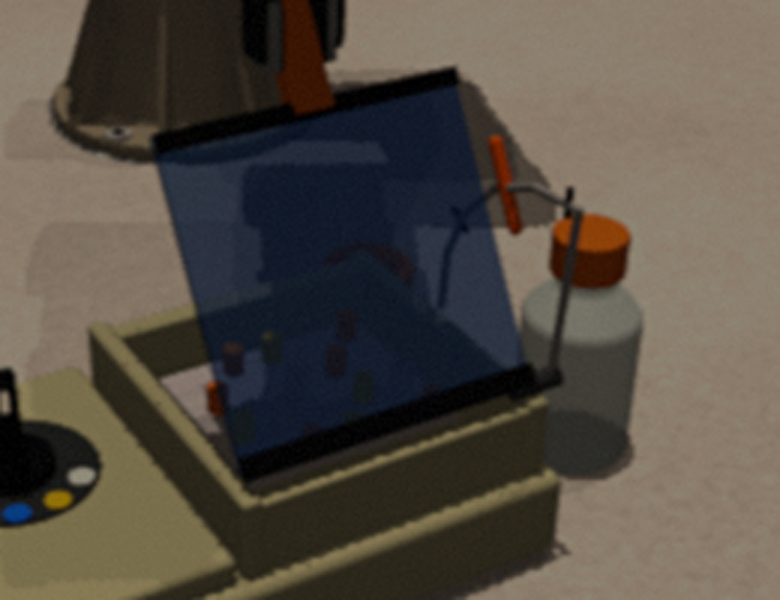

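The scene view shows the hood's front corners at (351.7,143.3) and (251.7,166.7) in full-image pixels, against about (351.8,141.6) and (251.3,164) predicted for 60°. To compare directly, I'll solve for the angle of both the hood edge and the orange bar, and look at the top view.

```bash
python3 - <<'E'
from h import *
from scipy.optimize import minimize_scalar as m
c=read_camera("scene")
h=np.array([.6463,-.0322,.108]); ex=np.array([.974,.227,0]);ey=np.array([-.227,.974,0])
pt=lambda r,w,a,o=0: h-ex*(r*np.cos(a)+o*-np.sin(a)*-1*-1)*1+[0,0,r*np.sin(a)]+ey*w
px=lambda u,v:np.array([(u+.5)/3-.5+200,(v+.5)/3-.5+120])
for w in(.1,.096,.104): # plates y+150 => hood-centre(+50) +100
  for a in (54,57,60,63,66):
    print(w,a,[proj(c,pt(r,w,np.radians(a))).round(1).tolist() for r in(.09,.105,.12)])
print("bar",px(497,138),px(516,230),"edge",px(457,72),px(528,372),px(155,145),px(244,470))
for a in(57,60,63): print("edge",a,[proj(c,pt(r,w,np.radians(a))).round(1).tolist() for r,w in((.172,.086),(0,.086),(.172,-.086),(0,-.086))])
s=get_state();print(s["tcp_pos"],s["wrist_force"],s["ft_torque"])
i=cv2.imread("pics/top5.png")[160:310,270:470]; j=cv2.resize(i,None,fx=4,fy=4,interpolation=cv2.INTER_CUBIC); cv2.imwrite("pics/top5c.png",j)
E
```

```text
0.1 54 [[367.8, 191.5], [365.2, 182.5], [362.6, 173.6]]
0.1 57 [[369.4, 191.0], [367.0, 181.9], [364.6, 172.8]]
0.1 60 [[371.0, 190.7], [368.8, 181.5], [366.7, 172.3]]
0.1 63 [[372.6, 190.5], [370.7, 181.3], [368.8, 171.9]]
0.1 66 [[374.3, 190.5], [372.7, 181.2], [371.1, 171.8]]
0.096 54 [[365.8, 192.1], [363.2, 183.1], [360.5, 174.1]]
0.096 57 [[367.3, 191.6], [364.9, 182.5], [362.5, 173.3]]
0.096 60 [[368.9, 191.3], [366.8, 182.1], [364.6, 172.8]]
0.096 63 [[370.6, 191.1], [368.7, 181.8], [366.8, 172.4]]
0.096 66 [[372.2, 191.1], [370.6, 181.7], [369.0, 172.3]]
0.104 54 [[369.9, 190.9], [367.2, 182.0], [364.6, 173.0]]
0.104 57 [[371.4, 190.5], [369.0, 181.4], [366.6, 172.3]]
0.104 60 [[373.0, 190.2], [370.9, 181.0], [368.7, 171.7]]
0.104 63 [[374.7, 190.0], [372.8, 180.7], [370.9, 171.4]]
0.104 66 [[376.4, 190.0], [374.8, 180.6], [373.2, 171.2]]
bar [365.33333333 165.66666667] [371.66666667 196.33333333] edge [352.         143.66666667] [375.66666667 243.66666667] [251.33333333 168.        ] [281.         276.33333333]
edge 57 [[348.9, 142.7], [376.6, 247.6], [249.1, 165.0], [281.0, 279.9]]
edge 60 [[351.8, 141.6], [376.6, 247.6], [251.3, 164.0], [281.0, 279.9]]
edge 63 [[354.8, 140.8], [376.6, 247.6], [253.6, 163.4], [281.0, 279.9]]
[ 0.54662025 -0.05771973  0.26931562] [-1.26610248  0.61762793 -0.7493731 ] [ 0.06639577 -0.1987228  -0.03188853]
```

View pics/wrist5.png

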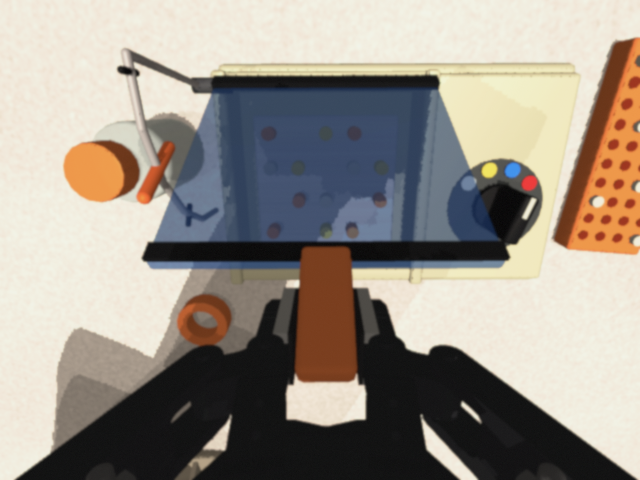

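View pics/top5c.png

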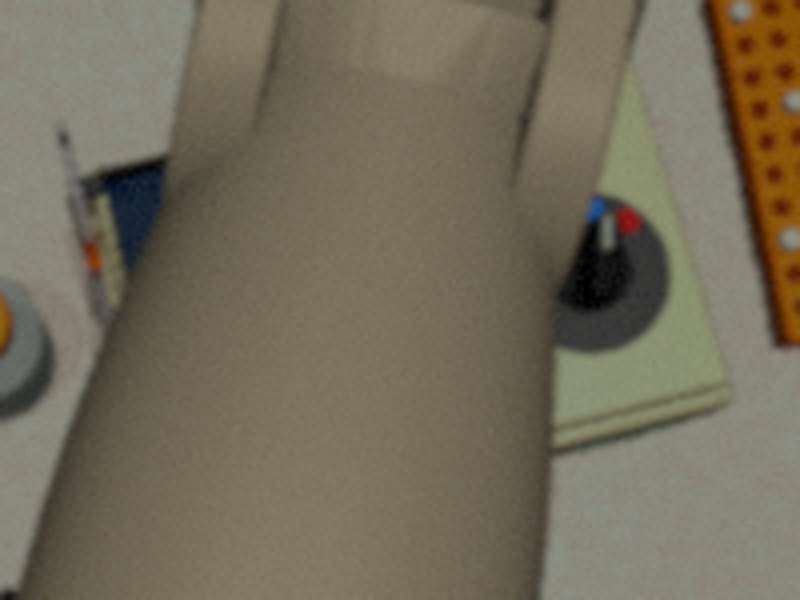

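All the measurements agree on 60°. From the wrist view, the hood's front edge is about 365 px wide, against 367 px predicted at 60° (352 at 57°). The TCP arc gives 59.5–59.9°, and the bar's midpoint falls on the 60° projection. The dial is still on blue in the last views, and the bystanders look untouched.

```bash
python3 - <<'E'
from h import *
s=get_state();print(s["clock"],s["tcp_pos"],abs(s["qvel"]).max(),s["finger_gap"])
print(hand_in())
E
```

```text
8.4167 [ 0.54662025 -0.05771973  0.26931562] 0.0029272675351028465 0.023385950349163475
the job is handed in; nothing more can be done
None
```

I handed the job in at 8.4 s. With the hood shut, I turned the dial from yellow to blue. I then pinched the hood's tab, lifted it to 60 degrees and left the gripper holding it there.

- **Dial:** right after I let go, the wrist camera showed the pointer on the blue mark. It looked the same in the last pictures, though I checked those by eye only.
- **Hood angle:** the gripper's path gives 59.5–59.9°, the hood's front edge in the wrist view gives about 59.6°, and the scene view gives about 60.2°. The orange bar sits where 60° should be, to within about 0.6 px.
- **Hold:** the arm was still at hand-in (0.003 rad/s at most), with 23.4 mm between the fingers on the 24 mm tab.
- **Bystanders:** the bottle, rack and tape look untouched in the pictures. I did not measure their positions before and after.
- **Disagreement:** the vertical force at the wrist read only about 0.3–0.7 N, less than the 1.5–3 N expected to hold the hood. The sensor is noisy by about 1 N, and it also read about 0.2 N m of twist. So friction in the pinch is probably carrying part of the load.

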